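# Slide the top slate onto the plating stand and seat it against the fence

## Robot

A 7-joint arm with a two-finger parallel gripper is mounted at the origin on the work surface. World frame = base frame: x ahead of the robot, y to its left, z up, the work surface at z = 0. Lengths are in m, angles in rad, forces in N, time in s.
With the tool pointing down it reaches from about 0.4 to 0.875 m from the base axis. Payload 19.3 kg.
Tool frame: the origin (TCP) lies between the finger pads; the fingertips stand 8 mm ahead of it and the grasp point (between the pads) lies 11 mm behind it; z points along the fingers, y is the line along which they close (so a half turn about z gives the same grasp; the last joint's range is limited). The gripper opens to 85 mm and grips with 20 to 120 N. Pads are 22 mm wide; open, the fingers measure 114 mm over their backs; the gripper's body (76 mm by 85 mm) begins 54 mm behind the grasp point. The pads swing forward as they close: fully open they stand 13 mm farther back than shut.
Start: joints at [1.248, 0.521, -0.036, 1.599, 0.021, 1.021, -0.113], TCP at [0.156, -0.605, 0.239] pointing down, gripper open.
Joint ranges: [-2.91, 2.91], [-0.3, 2.13], [-1.5, 1.42], [0.17, 2.43], [-1.26, 4.41], [0.16, 1.93], [-2.52, 2.52]. Speed limits (rad/s): [1.89, 1.89, 2.39, 2.39, 3.01, 3.01, 3.01].

## Interface

Orientations are given as a unit quaternion [w, x, y, z].
In Python, from bench import robot, imaging, sign_off, spotter gives the robot as it stands.
- The arm moves only by the tool carry_out, never from a script. Its argument "rows" is a list of rows, each a list of 7 numbers: the shift along the tool's x, y, z in m, then the turn, a rotation vector about the tool's x, y, z in rad, then the gripper command: -1 is shut, 1 is fully open, values between are in proportion. A call has 1 to 12 rows; each row shifts and turns the commanded pose from where the row before left it, along the tool's axes as they then stand; what a row does not reach is not made up. A row lasts 1/10 s, in which the tool goes at most 50 mm and 8.59 degrees, less where a joint would pass 70% of its speed; a pose out of reach is approached as far as the arm can. A call is refused whole if a number of a shift passes 0.05 or a number of a turn 0.15, either way. A call with a gripper value outside its range is refused whole. The fingers move at their own pace and stop on an object; "squeeze" is the grip in N (left out, the last holds). Time passes only in rows, so rows that do not move let the fingers close. It gives the time, the measured TCP pose, the force, the opening and the grip force at its end, in the units of the state.
- robot.sense(): the state, without advancing time (a new reading comes with each control period).
- imaging.camera(name): name is "side" or "top" or "wrist"; returns a dict with "frame" (384x512x3 uint8, red, green, blue), "z_map" (384x512 float32, m along the optical axis (not along the pixel's ray), 0 where there is no reading), "mtx" (3x3 intrinsics, pixels), "k1" (the pictures are not rectified: a ray, as slopes to the right and down, at radius r is drawn at 1 + k1 r^2 times it, then the intrinsics apply), "rvec" (rotation vector, rad) and "tvec" (3), from world to camera coordinates, as OpenCV has them. Camera axes: x right, y down, z forward; pixel columns grow to the right and rows downward; lengths in m; the calibration is good to about 2 mm. A picture is of the moment at which its call begins.
- sign_off(): hands the job in; it is judged then, once.
Trained networks look in a picture, given as the dict that the camera call returned (one of the last four; its "shot" number tells which), for a name from the list of things; names that differ only in an ending like _2 or _b are one class to them, and where a whole thing is asked for, a point or a joint stands for the part that bears it (a point fixed in the world has none). Each returns a list of dicts, best first, with "p" (0 to 1); they miss things now and then, are a little off and sometimes report something else, mostly with a low value. They report only what shows in the picture. A call takes as long as a camera call. They do not tell look-alikes from the thing itself.
- spotter.spot_in(picture, thing): "xy" ([column, row] in pixels, amid what is visible of it).
The state is a dict: "time_s": time; "joints": joint angles; "qd": joint speeds; "joint_efforts": joint torques, N m; "ee_pos": TCP position; "eef_rot": TCP orientation; "wrist_force": force on the tool from outside, world axes, zero at the start; "torque": the same for the moment, N m; "width": opening from 0.0 (shut) to 1.0 (fully open); "finger_force": force on a finger pad.
Only numpy, scipy, OpenCV 4.12 (cv2) and the standard library are available. Lean on these libraries where they do the work, as an engineer would, in place of code of your own. Each camera call takes 0.05 s, during which the arm holds its last target. There are 200 camera calls.

## Task

Slide the top dark slate plate sideways off its stack onto the low green stand, roughly in the middle of the stand's width, and once it lies there push it back until its rear edge is flush and snug against the adjustable steel fence, wherever that is set, pressing it home for a moment with about 5 to 10 N and no harder. Keep it flat, without lifting or tipping it, and always touch it gently. Leave the slates below, the white tiles, the bowl and the tub where they are, and end with your hand off.

Things in the scene. Friction and masses are not known exactly. Their poses are not given: they have to be found in the camera images.
- slate_top_c (a point): Centre (half-way up) of the dark slate plate on top of the dark stack, the one to move: 130 mm long (its x) by 110 mm wide (its y) by 12 mm thick, 0.4 to 0.55 kg, flat, square-edged, no handle. z up. It starts with its underside 50 mm above the worktop, lying loose on the next slate; sliding it takes about 2 to 5 N.
- stand_c (a point): Point on the low fixed green stand, on its top surface (47.5 mm above the worktop, 2.5 mm below the top slate's starting underside), midway along y: the top is 150 mm wide (y) and 250 mm long, from x = -125 to +125 mm. x points to the rear, where the fence is, y is along the fence, z up. The slates lie on one side (y) of it, the white tiles on the other.
- bracket: Fixed steel bracket behind the stand, with the adjustable steel fence it carries on two rods. Origin under point stand_c on the worktop, same axes. The fence plate (140 mm along y, from 1 to 17 mm above the green top, clamped firmly) is parallel to y; its front face is set anywhere from x = 60 to x = 110 mm. That setting is not reported: look, or feel for it.
- tile_top_c (a point): Centre of the top one of the white stack of tiles on the stand's other side, each 130 mm long (its x) by 110 mm wide (its y) by 12 mm thick; a bystander.
- slate3_c (a point): Centre of dark slate number 3 counted from the bottom of the dark stack of four; 130 mm long (its x) by 110 mm wide (its y) by 12 mm thick, 0.45 kg, loose; it must stay. The lowest lies on a wooden board 14 mm high, 150 mm by 130 mm, fixed to the worktop.
- tile3_c (a point): Centre of white tile number 3 counted from the bottom of the white stack of four, built like the dark one; it must stay.
- slate2_c (a point): Centre of dark slate number 2 counted from the bottom of the dark stack of four; 130 mm long (its x) by 110 mm wide (its y) by 12 mm thick, 0.45 kg, loose; it must stay. The lowest lies on a wooden board 14 mm high, 150 mm by 130 mm, fixed to the worktop.
- tile2_c (a point): Centre of white tile number 2 counted from the bottom of the white stack of four, built like the dark one; it must stay.
- slate1_c (a point): Centre of dark slate number 1 counted from the bottom of the dark stack of four; 130 mm long (its x) by 110 mm wide (its y) by 12 mm thick, 0.45 kg, loose; it must stay. The lowest lies on a wooden board 14 mm high, 150 mm by 130 mm, fixed to the worktop.
- tile1_c (a point): Centre of white tile number 1 counted from the bottom of the white stack of four, built like the dark one; it must stay.
- bowl: Small steel bowl, rim radius 50 mm, 45 mm high, standing behind the fence; origin at the centre of its foot; a bystander.
- tub: White tub with a blue lid, radius 36 mm, 75 mm high, standing behind the fence; origin at the centre of its foot; a bystander.
- slate_top: The same top dark slate; origin at the centre of its underside.
There are look-alikes about, which are no part of the job. What is shaped like the slate_top but pink or purple is not meant.

How it is judged:
On the way, in this order (a step that is already met when the one before it is completed fails the run):
1. the dark slate lies off its stack and flat on the green stand, within 16 mm of the middle of the stand's width, still clear of the fence by 3 mm or more (y of slate_top_c in the frame of stand_c between -0.016 and 0.016 m and z of slate_top_c in the frame of stand_c between 0.0035 and 0.0072 m and x of fence_c0 in the frame of slate_top_c above 0.072 m), for 0.1 s.
2. the slate is pressed against the fence with more than 2 N (contact force between slate_top and bracket above 2 N), for 0.1 s.
At the end, for the whole second after the job is handed in: The dark slate lies flat and still on the green stand, its rear edge within 3 mm of the fence's face and square to it within 2 degrees, its centre within 16 mm of the middle of the stand's width, released (y of slate_top_c in the frame of stand_c between -0.016 and 0.016 m and z of slate_top_c in the frame of stand_c between 0.0035 and 0.0072 m and x of fence_c0 in the frame of slate_top_c below 0.072 m and angle between the x axis of slate_top_c and the x axis of stand_c, either way round below 0.035 rad and angle between slate_top_c's own z axis and vertical below 0.03 rad and linear speed of slate_top below 0.01 m/s and contact force between the fingers and slate_top below 0.2 N); the robot touches nothing.
It fails at once if the fingers press on the slate with more than 30 N (contact force between the fingers and slate_top above 30 N).
It fails at once if the slate is pressed against the fence with more than 15 N (contact force between slate_top and bracket above 15 N).
It fails at once if the slate is lifted more than 12 mm above its place on the stack or tipped more than 10 degrees (z of slate_top_c in the frame of stand_c above 0.0205 m or angle between slate_top_c's own z axis and vertical above 0.175 rad).
It fails at once if one of the other slates is shifted more than 5 mm (distance of any of slate1_c, slate2_c, slate3_c from where it was at the start of the episode above 0.005 m).
It fails at once if a white tile, the bowl or the tub is shifted more than 8 mm (distance of any of tile1_c, tile2_c, tile3_c, tile_top_c, bowl, tub from where it was at the start of the episode above 0.008 m).
It also fails if it takes over 69 s, if anything falls off the work surface, if the arm or the gripper's body presses on something with over 40 N, if the wrist force passes 120 N, or if a joint passes its speed limit or range.

## Working session

There is one attempt and no reset: what is moved stays moved. The work goes in short steps, Python scripts to look and compute and a tool call to move; the robot and the scene stay as the last step left them, time stands still between calls to the robot, and variables do not carry over. Pictures are saved under pics/ and viewed, at most 10 in all, crops included, and the job is handed in when it is done.

Besides the shell and the picture viewer there is one more tool, called after "Call:" by a JSON object that holds its "method" and its "body", one argument or row to a line. carry_out: Moves the arm, as the interface text tells. Its arguments: {"type":"object","properties":{"rows":{"type":"array","items":{"type":"array","items":{"type":"number"}}},"squeeze":{"type":"number"}},"required":["rows"]}

```bash
mkdir -p pics; ls
cat > h.py <<'E'
import numpy as np, cv2
from bench import robot, imaging, sign_off, spotter
def cam(n): return imaging.camera(n)
def w2c(c):
    R=cv2.Rodrigues(np.array(c['rvec'],float))[0]; return R,np.array(c['tvec'],float).ravel()
def cloud(c):
    K=np.array(c['mtx']); z=c['z_map'].astype(float); h,w=z.shape
    u,v=np.meshgrid(np.arange(w),np.arange(h))
    xd=(u-K[0,2])/K[0,0]; yd=(v-K[1,2])/K[1,1]; x,y=xd.copy(),yd.copy()
    for _ in range(8):
        s=1+c['k1']*(x*x+y*y); x=xd/s; y=yd/s
    R,t=w2c(c); P=np.stack([x*z,y*z,z],-1)-t
    P=P@R; P[z<=0]=np.nan; return P
def save(c,n,crop=None,s=1):
    im=c['frame'][...,::-1]
    if crop: a,b,d,e=crop; im=im[b:e,a:d]
    cv2.imwrite(f'pics/{n}.png',cv2.resize(im,None,fx=s,fy=s))
def px(P,c,xy): 
    u,v=[int(round(q)) for q in xy]; return np.round(np.nanmedian(P[v-2:v+3,u-2:u+3].reshape(-1,3),0),4)
E
python3 - <<'E'
from h import *
a=cam('top');b=cam('side')
im=np.vstack([a['frame'],b['frame']])[...,::-1]
cv2.imwrite('pics/ab.png',cv2.resize(np.hstack([a['frame'],b['frame']])[...,::-1],(800,300)))
save(a,'top',s=1.5)
for c,n in((a,'top'),(b,'side')):
    P=cloud(c)
    for t in ['slate_top','slate_top_c','stand_c','bracket','tile_top_c','bowl','tub']:
        try: print(n,t,[(np.round(d['xy']).astype(int).tolist(),round(d['p'],2),px(P,c,d['xy']).tolist()) for d in spotter.spot_in(c,t)[:4]])
        except Exception as e: print(t,e)
s=robot.sense(); print(s)
E
```

```text
pics
top slate_top [([225, 298], 0.88, [0.3397, 0.1562, 0.0134]), ([126, 274], 0.88, [0.3912, 0.3966, 0.012]), ([248, 195], 0.85, [0.5841, 0.1061, 0.0621]), ([197, 116], 0.83, [0.7806, 0.2365, 0.0128])]
top slate_top_c [([225, 298], 0.88, [0.3397, 0.1562, 0.0134]), ([126, 274], 0.88, [0.3912, 0.3966, 0.012]), ([248, 195], 0.85, [0.5841, 0.1061, 0.0621]), ([197, 116], 0.83, [0.7806, 0.2365, 0.0128])]
top stand_c [([314, 183], 0.73, [0.6171, -0.0488, 0.0478])]
top bracket [([319, 134], 0.84, [0.7385, -0.0619, 0.03])]
top tile_top_c [([377, 212], 0.97, [0.5509, -0.1944, 0.0627])]
top bowl [([374, 130], 0.89, [0.757, -0.2021, 0.0056])]
top tub [([265, 118], 0.84, [0.7633, 0.0704, 0.0759])]
side slate_top [([148, 199], 0.81, [0.3333, 0.1494, 0.0105]), ([262, 177], 0.76, [0.5741, 0.0914, 0.0608]), ([161, 149], 0.72, [0.3862, 0.3666, 0.0102]), ([232, 152], 0.68, [0.5607, 0.302, 0.0108])]
side slate_top_c [([148, 199], 0.81, [0.3333, 0.1494, 0.0105]), ([262, 177], 0.76, [0.5741, 0.0914, 0.0608]), ([161, 149], 0.72, [0.3862, 0.3666, 0.0102]), ([232, 152], 0.68, [0.5607, 0.302, 0.0108])]
side 
[... 520 characters left out ...]
12,  0.52140975, -0.03626315,  1.59951264,  0.02120566,
        1.02111331, -0.11280913]), 'qd': array([ 2.18474416e-03, -1.32451120e-03,  1.22468682e-04,  3.12485642e-04,
       -2.12128436e-05,  1.80542406e-03,  7.10553476e-04]), 'joint_efforts': array([-3.69633335e-05, -9.26797485e+01,  1.97784662e+00, -3.70240223e+01,
        1.81103381e-02,  1.91431471e-03,  1.06292382e-04]), 'ee_pos': array([ 0.15626227, -0.6051309 ,  0.23928058]), 'eef_rot': array([-2.62211301e-05,  9.92028112e-01,  1.26016759e-01, -1.72160414e-05]), 'wrist_force': array([-0.42396209, -0.42299638,  0.6784676 ]), 'torque': array([-0.00473224,  0.03793461, -0.03822096]), 'finger_force': 0.0, 'width': 0.9938917540687967}
```

View pics/top.png

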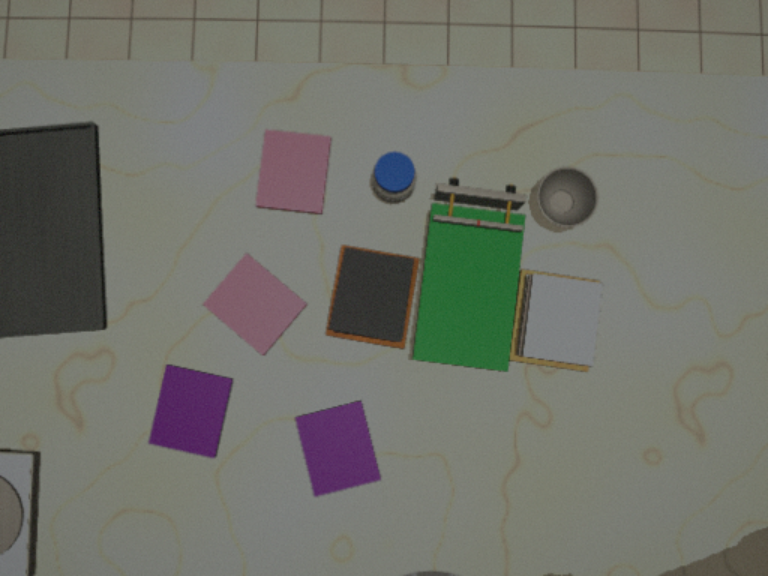

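View pics/ab.png

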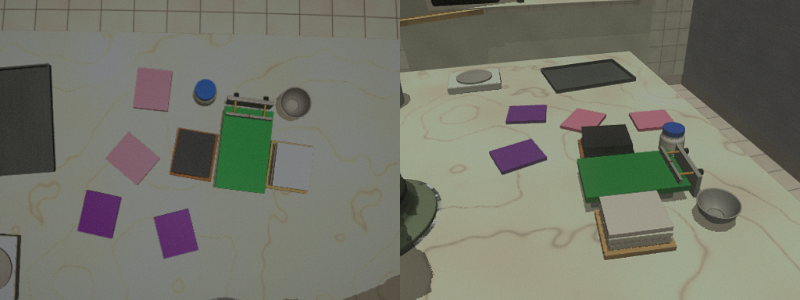

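The candidates in the top view (native pixels) are pink (197,116), pink (170,202), purple (126,274), purple (225,298) and the dark one on the stack at (248,195). I choose the dark one. Next come a close crop of it and the geometry.

```bash
cat > fit.py <<'E'
from h import *
c=cam('top'); P=cloud(c); z=P[...,2]; f=c['frame'].astype(int)
def rect(m,name,zz):
    m=m.astype(np.uint8); n,l,st,_=cv2.connectedComponentsWithStats(m); k=1+np.argmax(st[1:,4]); m=(l==k)
    pts=P[m][:,:2].astype(np.float32); r=cv2.minAreaRect(pts*1000); print(name,m.sum(),[np.round(q,1) for q in r],np.nanmedian(z[m]))
    # orientation via boundary box
    return cv2.boxPoints(r)
reg=np.zeros(z.shape,bool); reg[110:250,210:410]=1
mx=f.max(-1); mn=f.min(-1)
dark=reg&(mx-mn<25)&(mx<95)&(abs(z-.062)<.008); print(rect(dark,'slate',.062))
gr=reg&(f[...,1]>f[...,0]+40)&(f[...,1]>f[...,2]+40)&(abs(z-.0475)<.008); print(rect(gr,'green',.0475))
wh=reg&(mn>120)&(abs(z-.062)<.008); wh[:,:340]=0; print(rect(wh,'tile',.062))
m=reg&~gr&(z>.053)&(z<.075); m[:, :285]=0; m[:,352:]=0; m[165:]=0; print(rect(m,'fence',.06))
save(c,'crop',(210,100,410,260),4)
E
python3 fit.py
```

```text
slate 2596 [array([582.3, 107.7]), array([109. , 130.1]), np.float64(80.4)] 0.06256824947621852
[[509.1284   64.82431]
 [637.4171   43.1866 ]
 [655.5464  150.67424]
 [527.2577  172.31195]]
green 5888 [array([598.5, -45.8]), array([149.4, 247.1]), np.float64(83.8)] 0.04813419593482584
[[ 467.64227 -106.6653 ]
 [ 713.24835 -133.41063]
 [ 729.418     15.07814]
 [ 483.81195   41.82347]]
tile 2534 [array([ 549.4, -189.8]), array([111.2, 128.4]), np.float64(83.1)] 0.06260358356197752
[[ 478.98822 -237.36246]
 [ 606.4626  -252.7479 ]
 [ 619.7896  -142.3284 ]
 [ 492.31525 -126.94296]]
fence 780 [array([728.9, -58.9]), array([139.6,  72.4]), np.float64(84.2)] 0.06470259253985916
[[ 685.90875  -124.723434]
 [ 757.8923   -132.01819 ]
 [ 771.96344     6.834503]
 [ 699.9799     14.129257]]
```

View pics/crop.png

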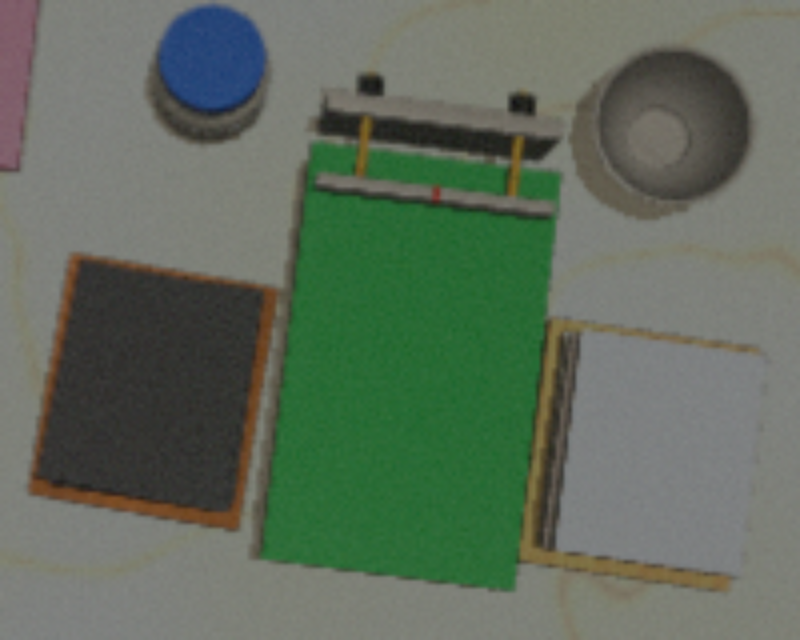

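The crop shows the dark slate at crop (155,385), that is native (249,196), on its wooden board left of the green stand. The fence is the light bar at crop y≈185–210, roughly x = +95 mm on the stand. Stand yaw is about −6.2° and slate yaw about −9.6°. Now I swing the arm over to the slate's far side.

Call:
{"method": "carry_out", "body": {
  "rows": [
    [0.05, 0, 0, 0, 0, -0.08, 1],
    [0.05, 0, 0, 0, 0, -0.08, 1],
    [0.05, 0, 0, 0, 0, -0.08, 1],
    [0.05, 0, 0, 0, 0, -0.08, 1],
    [0.05, 0, 0, 0, 0, -0.08, 1],
    [0.05, 0, 0, 0, 0, -0.08, 1],
    [0.05, 0, 0, 0, 0, -0.08, 1],
    [0.05, 0, 0, 0, 0, -0.08, 1],
    [0.05, 0, 0, 0, 0, -0.08, 1],
    [0.05, 0, 0, 0, 0, -0.08, 1]
  ]
}}

```text
time_s: 1.85
ee_pos: [0.5559, -0.3235, 0.2393]
eef_rot: [0.0, 0.864, 0.504, 0.0]
wrist_force: [0.5, -0.2, -0.6]
width: 0.999
finger_force: 0.0
```

Call:
{"method": "carry_out", "body": {
  "rows": [
    [0.05, 0, 0, 0, 0, -0.08, 1],
    [0.05, 0, 0, 0, 0, -0.08, 1],
    [0.05, 0, 0, 0, 0, -0.08, 1],
    [0.05, 0, 0, 0, 0, -0.08, 1],
    [0.05, 0, 0, 0, 0, -0.08, 1],
    [0.05, 0, 0, 0, 0, -0.03, 1],
    [0.05, 0, 0, 0, 0, 0, 1],
    [0.05, 0, 0, 0, 0, 0, 1],
    [0.05, 0, 0, 0, 0, 0, 1],
    [0.05, 0, 0, 0, 0, 0, 1],
    [0, 0, 0, 0, 0, 0, 1],
    [0, 0, 0, 0, 0, 0, 1]
  ]
}}

```text
time_s: 3.05
ee_pos: [0.6648, 0.158, 0.239]
eef_rot: [-0.0, 0.737, 0.676, -0.0]
wrist_force: [-0.5, -1.1, -0.1]
width: 0.998
finger_force: 0.0
```

First I find the true tip height of the open fingers by touching the green top, which is at a known 47.5 mm.

Call:
{"method": "carry_out", "body": {
  "rows": [
    [-0.042, -0.017, 0, 0, 0, 0.018, 1],
    [-0.042, -0.017, 0, 0, 0, 0, 1],
    [-0.042, -0.017, 0, 0, 0, 0, 1],
    [-0.042, -0.017, 0, 0, 0, 0, 1],
    [-0.042, -0.017, 0, 0, 0, 0, 1],
    [0, 0, 0.045, 0, 0, 0, 1],
    [0, 0, 0.045, 0, 0, 0, 1],
    [0, 0, 0.045, 0, 0, 0, 1],
    [0, 0, 0.035, 0, 0, 0, 1],
    [0, 0, 0, 0, 0, 0, 1]
  ]
}}

```text
time_s: 4.05
ee_pos: [0.5565, -0.045, 0.0658]
eef_rot: [-0.002, 0.744, 0.668, -0.002]
wrist_force: [-1.0, -0.0, 2.4]
width: 1.001
finger_force: 0.0
```

Call:
{"method": "carry_out", "body": {
  "rows": [
    [0, 0, 0.003, 0, 0, 0, 1],
    [0, 0, 0.003, 0, 0, 0, 1],
    [0, 0, 0.002, 0, 0, 0, 1],
    [0, 0, 0, 0, 0, 0, 1]
  ]
}}

```text
time_s: 4.45
ee_pos: [0.5596, -0.044, 0.0622]
eef_rot: [0.001, 0.744, 0.669, 0.0]
wrist_force: [0.3, 0.3, -0.3]
width: 1.002
finger_force: 0.0
```

Call:
{"method": "carry_out", "body": {
  "rows": [
    [0, 0, 0.002, 0, 0, 0, 1],
    [0, 0, 0.002, 0, 0, 0, 1],
    [0, 0, 0.001, 0, 0, 0, 1],
    [0, 0, 0, 0, 0, 0, 1],
    [0, 0, 0, 0, 0, 0, 1]
  ]
}}

```text
time_s: 4.95
ee_pos: [0.5591, -0.0437, 0.0563]
eef_rot: [-0.0, 0.744, 0.669, -0.0]
wrist_force: [-0.5, 1.1, 0.7]
width: 1.004
finger_force: 0.0
```

Call:
{"method": "carry_out", "body": {
  "rows": [
    [0, 0, 0.001, 0, 0, 0, 1],
    [0, 0, 0.001, 0, 0, 0, 1],
    [0, 0, 0, 0, 0, 0, 1]
  ]
}}

```text
time_s: 5.25
ee_pos: [0.559, -0.0438, 0.0541]
eef_rot: [-0.0, 0.744, 0.669, -0.0]
wrist_force: [-0.2, 0.2, 0.8]
width: 0.998
finger_force: 0.0
```

Call:
{"method": "carry_out", "body": {
  "rows": [
    [0, 0, 0.003, 0, 0, 0, 1],
    [0, 0, 0.003, 0, 0, 0, 1],
    [0, 0, 0.002, 0, 0, 0, 1],
    [0, 0, 0, 0, 0, 0, 1]
  ]
}}

```text
time_s: 5.65
ee_pos: [0.5589, -0.0438, 0.0459]
eef_rot: [-0.0, 0.744, 0.669, -0.0]
wrist_force: [-1.2, -1.0, -0.3]
width: 0.999
finger_force: 0.0
```

Call:
{"method": "carry_out", "body": {
  "rows": [
    [0, 0, 0.001, 0, 0, 0, 1],
    [0, 0, 0.001, 0, 0, 0, 1],
    [0, 0, 0, 0, 0, 0, 1]
  ]
}}

```text
time_s: 5.95
ee_pos: [0.5591, -0.0438, 0.0442]
eef_rot: [-0.0, 0.744, 0.669, -0.0]
wrist_force: [-0.5, -0.6, -0.7]
width: 0.998
finger_force: 0.0
```

Call:
{"method": "carry_out", "body": {
  "rows": [
    [0, 0, 0.001, 0, 0, 0, 1],
    [0, 0, 0, 0, 0, 0, 1]
  ]
}}

```text
time_s: 6.15
ee_pos: [0.559, -0.0437, 0.0432]
eef_rot: [-0.0, 0.744, 0.669, -0.0]
wrist_force: [-0.8, 0.6, -0.2]
width: 0.999
finger_force: 0.0
```

Call:
{"method": "carry_out", "body": {
  "rows": [
    [0, 0, 0.001, 0, 0, 0, 1],
    [0, 0, 0, 0, 0, 0, 1]
  ]
}}

```text
time_s: 6.35
ee_pos: [0.5592, -0.0438, 0.0424]
eef_rot: [0.0, 0.744, 0.669, 0.0]
wrist_force: [-0.8, -0.4, 3.2]
width: 0.998
finger_force: 1.5
```

Call:
{"method": "carry_out", "body": {
  "rows": [
    [0, 0, 0.001, 0, 0, 0, 1],
    [0, 0, 0, 0, 0, 0, 1]
  ]
}}

```text
time_s: 6.55
ee_pos: [0.5592, -0.0438, 0.0423]
eef_rot: [0.0, 0.744, 0.669, 0.0]
wrist_force: [-7.8, 1.0, 24.7]
width: 1.003
finger_force: 12.3
```

The open tips sit 5.1 mm behind the TCP, and contact stiffness is about 22 N/mm. Now I hop over to the slate's outer side.

Call:
{"method": "carry_out", "body": {
  "rows": [
    [0, 0, -0.03, 0, 0, 0, 1],
    [0, 0, -0.04, 0, 0, 0, 1],
    [0.04, 0.005, 0, 0, 0, 0, 1],
    [0.05, 0, 0, 0, 0, 0, 1],
    [0.05, 0, 0, 0, 0, 0, 1],
    [0.05, 0, 0, 0, 0, 0, 1],
    [0.047, 0, 0, 0, 0, 0, 1],
    [0, 0, 0, 0, 0, 0, 1],
    [0, 0, 0.03, 0, 0, 0, 1],
    [0, 0, 0.033, 0, 0, 0, 1],
    [0, 0, 0, 0, 0, 0, 1],
    [0, 0, 0, 0, 0, 0, 1]
  ]
}}

```text
time_s: 7.75
ee_pos: [0.5891, 0.1914, 0.0487]
eef_rot: [-0.0, 0.744, 0.669, -0.0]
wrist_force: [0.9, -0.4, -0.3]
width: 1.0
finger_force: 0.0
```

Run:
```python
from h import *
s=robot.sense(); print(s['ee_pos'],s['eef_rot'],s['wrist_force'])
a=cam('top')
b=cam('side'); cv2.imwrite('pics/p1.png',np.hstack([cv2.resize(c['frame'][v:v+90,u:u+100],(400,360)) for c,u,v in((a,190,140),(b,210,130))])[...,::-1])
```

```text
[0.589069   0.19141204 0.04866692] [-2.14979307e-04  7.43560230e-01  6.68668861e-01 -3.04854095e-04] [ 0.92368753 -0.4433463  -0.33900005]
```

View pics/p1.png

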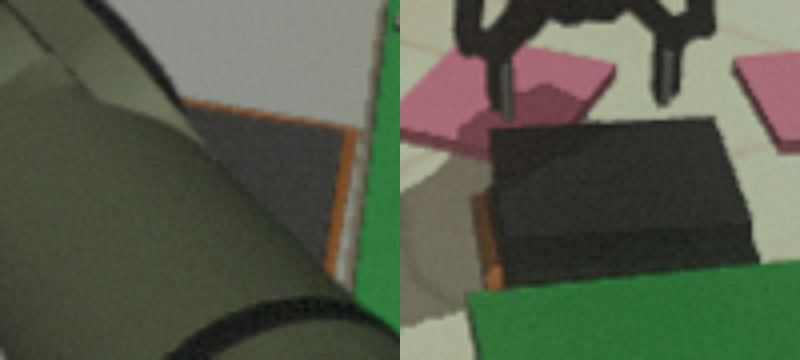

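The top crop shows the slate at (280,190) partly hidden by the arm. The side crop shows both fingertips beyond the slate's far edge, at (505,110) and (665,95). Now a gentle push.

Call:
{"method": "carry_out", "body": {
  "rows": [
    [-0.004, 0, 0, 0, 0, 0, 1],
    [-0.004, 0, 0, 0, 0, 0, 1],
    [-0.003, 0, 0, 0, 0, 0, 1],
    [-0.002, 0, 0, 0, 0, 0, 1],
    [-0.002, 0, 0, 0, 0, 0, 1],
    [-0.002, 0, 0, 0, 0, 0, 1],
    [-0.002, 0, 0, 0, 0, 0, 1]
  ]
}}

```text
time_s: 8.55
ee_pos: [0.587, 0.1729, 0.0484]
eef_rot: [-0.0, 0.744, 0.669, 0.0]
wrist_force: [-1.7, 2.1, 1.7]
width: 1.0
finger_force: 1.4
```

Call:
{"method": "carry_out", "body": {
  "rows": [
    [-0.002, 0, 0, 0, 0, 0, 1],
    [-0.002, 0, 0, 0, 0, 0, 1],
    [-0.002, 0, 0, 0, 0, 0, 1],
    [-0.002, 0, 0, 0, 0, 0, 1]
  ]
}}

```text
time_s: 8.95
ee_pos: [0.5864, 0.1644, 0.0483]
eef_rot: [0.0, 0.744, 0.669, 0.0]
wrist_force: [-0.2, 3.2, 0.7]
width: 0.999
finger_force: 1.4
```

Call:
{"method": "carry_out", "body": {
  "rows": [
    [-0.003, 0, 0, 0, 0, 0, 1],
    [-0.003, 0, 0, 0, 0, 0, 1],
    [-0.003, 0, 0, 0, 0, 0, 1],
    [-0.003, 0, 0, 0, 0, 0, 1]
  ]
}}

```text
time_s: 9.35
ee_pos: [0.585, 0.1523, 0.0483]
eef_rot: [0.0, 0.744, 0.669, 0.0]
wrist_force: [0.4, 1.4, 1.5]
width: 1.001
finger_force: 1.4
```

Call:
{"method": "carry_out", "body": {
  "rows": [
    [-0.004, 0, 0, 0, 0, 0, 1],
    [-0.004, 0, 0, 0, 0, 0, 1],
    [-0.004, 0, 0, 0, 0, 0, 1],
    [-0.004, 0, 0, 0, 0, 0, 1],
    [-0.004, 0, 0, 0, 0, 0, 1],
    [-0.004, 0, 0, 0, 0, 0, 1],
    [-0.004, 0, 0, 0, 0, 0, 1],
    [-0.004, 0, 0, 0, 0, 0, 1],
    [-0.004, 0, 0, 0, 0, 0, 1],
    [-0.004, 0, 0, 0, 0, 0, 1]
  ]
}}

```text
time_s: 10.35
ee_pos: [0.5808, 0.1125, 0.0484]
eef_rot: [0.0, 0.744, 0.669, 0.0]
wrist_force: [0.7, 3.0, 2.1]
width: 0.998
finger_force: 1.7
```

Call:
{"method": "carry_out", "body": {
  "rows": [
    [-0.004, 0, 0, 0, 0, 0, 1],
    [-0.004, 0, 0, 0, 0, 0, 1],
    [-0.004, 0, 0, 0, 0, 0, 1],
    [-0.004, 0, 0, 0, 0, 0, 1],
    [-0.004, 0, 0, 0, 0, 0, 1],
    [-0.004, 0, 0, 0, 0, 0, 1],
    [-0.004, 0, 0, 0, 0, 0, 1]
  ]
}}

```text
time_s: 11.05
ee_pos: [0.5777, 0.0844, 0.0482]
eef_rot: [-0.0, 0.744, 0.669, -0.0]
wrist_force: [0.4, 1.7, -1.0]
width: 0.999
finger_force: 0.8
```

Call:
{"method": "carry_out", "body": {
  "rows": [
    [-0.004, 0, 0, 0, 0, 0, 1],
    [-0.004, 0, 0, 0, 0, 0, 1],
    [-0.004, 0, 0, 0, 0, 0, 1],
    [-0.004, 0, 0, 0, 0, 0, 1],
    [-0.004, 0, 0, 0, 0, 0, 1],
    [-0.004, 0, 0, 0, 0, 0, 1],
    [-0.004, 0, 0, 0, 0, 0, 1],
    [0, 0, 0, 0, 0, 0, 1]
  ]
}}

```text
time_s: 11.85
ee_pos: [0.5749, 0.0563, 0.0483]
eef_rot: [0.0, 0.744, 0.668, -0.0]
wrist_force: [-0.1, 0.8, -0.2]
width: 1.001
finger_force: 0.0
```

Run:
```python
from h import *
a=cam('top')
b=cam('side'); cv2.imwrite('pics/p2.png',np.hstack([cv2.resize(c['frame'][v:v+120,u:u+133],(400,360)) for c,u,v in((a,230,120),(b,240,130))])[...,::-1])
```

```text
(no output)
```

View pics/p2.png

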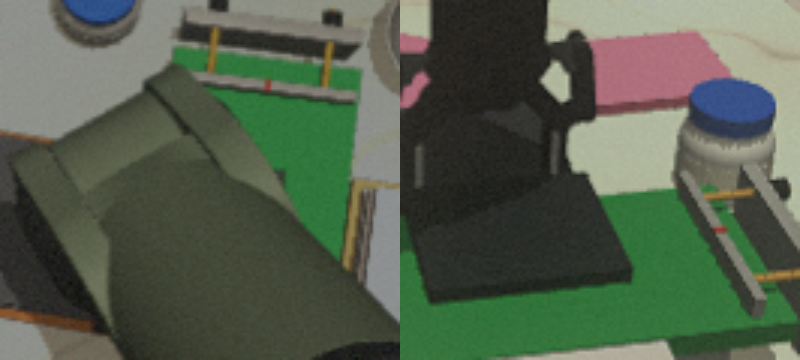

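The slate lies on the green stand (side crop, corners (430,300) and (630,270)) with the fingers behind its far edge. About 32 mm of travel remains.

Call:
{"method": "carry_out", "body": {
  "rows": [
    [-0.004, 0, 0, 0, 0, 0, 1],
    [-0.004, 0, 0, 0, 0, 0, 1],
    [-0.004, 0, 0, 0, 0, 0, 1],
    [-0.004, 0, 0, 0, 0, 0, 1],
    [-0.004, 0, 0, 0, 0, 0, 1],
    [-0.004, 0, 0, 0, 0, 0, 1],
    [-0.004, 0, 0, 0, 0, 0, 1],
    [-0.004, 0, 0, 0, 0, 0, 1],
    [0, 0, 0, 0, 0, 0, 1]
  ]
}}

```text
time_s: 12.85
ee_pos: [0.5714, 0.0244, 0.0483]
eef_rot: [0.0, 0.744, 0.668, -0.0]
wrist_force: [0.5, 0.5, -0.3]
width: 0.999
finger_force: 0.0
```

Call:
{"method": "carry_out", "body": {
  "rows": [
    [0.01, 0, 0, 0, 0, 0, 1],
    [0.02, 0, 0, 0, 0, 0, 1],
    [0, 0, -0.05, 0, 0, 0, 1],
    [0, -0.05, -0.05, 0, 0, 0, 1],
    [0, -0.05, 0, 0, 0, 0.15, 1],
    [0, -0.03, 0, 0, 0, 0.15, 1],
    [0, 0, 0, 0, 0, 0.15, 1],
    [0, 0, 0, 0, 0, 0.15, 1],
    [0, 0, 0, 0, 0, 0.15, 1],
    [0, 0, 0, 0, 0, 0.15, 1]
  ]
}}

```text
time_s: 13.85
ee_pos: [0.4607, 0.0725, 0.1338]
eef_rot: [-0.0, 0.961, 0.276, 0.0]
wrist_force: [0.8, 0.8, -0.0]
width: 1.006
finger_force: 0.0
```

```bash
sed -i 's/(abs(z-.062)<.008); print(rect(dark/(abs(z-.0595)<.006); dark[:,:265]=0; print(rect(dark/; s/^save.*/save(c,"p3",(210,100,410,260),3)/' fit.py; python3 fit.py; python3 -c "
from h import *
s=robot.sense();print(s['ee_pos'],s['eef_rot'],s['joints'][-1])"
```

```text
slate 2419 [array([569.1, -41.8]), array([109.5, 129.4]), np.float64(83.8)] 0.06011891478161171
[[ 498.87192   -89.17241 ]
 [ 627.45636  -103.236984]
 [ 639.36584     5.644882]
 [ 510.78143    19.709457]]
green 2663 [array([598.9, -45.7]), array([148.9, 247.9]), np.float64(84.0)] 0.048146061603737536
[[ 467.84238  -106.88129 ]
 [ 714.432    -132.60683 ]
 [ 729.8843     15.509613]
 [ 483.29468    41.235153]]
tile 2597 [array([ 549.5, -190.3]), array([111.5, 129.4]), np.float64(83.2)] 0.06259673298226338
[[ 478.59857  -237.99861 ]
 [ 607.0531   -253.38017 ]
 [ 620.31537  -142.6245  ]
 [ 491.86084  -127.242935]]
fence 776 [array([728.8, -59. ]), array([139.8,  73.3]), np.float64(84.7)] 0.06465721416579726
[[ 685.7767    -125.206726 ]
 [ 758.7316    -132.0265   ]
 [ 771.74115      7.1438293]
 [ 698.7862      13.963608 ]]
[0.46070052 0.07252804 0.13376998] [-6.19143725e-05  9.62495934e-01  2.71296095e-01  4.37749126e-05] -1.445212962566832
```

View pics/p3.png

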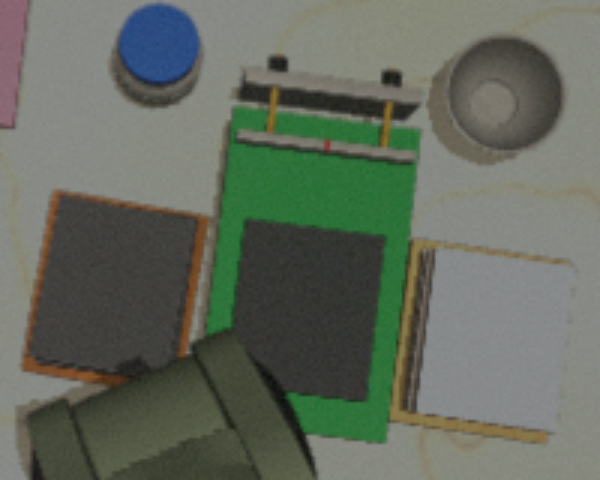

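Slate centre is about (−30, +0.8) mm in the stand frame and square to it, with the fence about 59 mm beyond the rear edge. The other items have not moved. Next I turn the hand 90° and go to the front edge.

Call:
{"method": "carry_out", "body": {
  "rows": [
    [0, 0, 0, 0, 0, 0.15, 1],
    [0, 0, 0, 0, 0, 0.15, 1],
    [0, 0, 0, 0, 0, 0.15, 1],
    [0, 0, 0, 0, 0, 0.15, 1],
    [0, 0, 0, 0, 0, 0.054, 1],
    [0, 0, 0, 0, 0, 0, 1],
    [0, 0, 0, 0, 0, 0, 1]
  ]
}}

```text
time_s: 14.6
ee_pos: [0.4607, 0.0722, 0.1336]
eef_rot: [0.0, 0.999, -0.042, -0.0]
wrist_force: [0.5, 0.1, -0.1]
width: 1.002
finger_force: 0.0
```

Call:
{"method": "carry_out", "body": {
  "rows": [
    [0.008, 0.034, 0, 0, 0, 0, 1],
    [0.008, 0.034, 0, 0, 0, 0, 1],
    [0.008, 0.034, 0, 0, 0, 0, 1],
    [0, 0, 0, 0, 0, 0, 1],
    [0, 0, 0, 0, 0, 0, 1]
  ]
}}

```text
time_s: 15.1
ee_pos: [0.4755, -0.0324, 0.1336]
eef_rot: [-0.0, 0.999, -0.044, -0.0]
wrist_force: [-0.2, 0.0, 0.7]
width: 0.996
finger_force: 0.0
```

Call:
{"method": "carry_out", "body": {
  "rows": [
    [0, 0, 0.03, 0, 0, 0.015, 1],
    [0, 0, 0.03, 0, 0, 0, 1],
    [0, 0, 0.02, 0, 0, 0, 1],
    [0, 0, 0.007, 0, 0, 0, 1],
    [0, 0, 0, 0, 0, 0, 1],
    [0, 0, 0, 0, 0, 0, 1]
  ]
}}

```text
time_s: 15.7
ee_pos: [0.4759, -0.0315, 0.0474]
eef_rot: [-0.0, 0.999, -0.052, 0.0]
wrist_force: [-0.3, 0.6, 0.4]
width: 1.0
finger_force: 0.0
```

Call:
{"method": "carry_out", "body": {
  "rows": [
    [0.004, 0, 0, 0, 0, 0, 1],
    [0.004, 0, 0, 0, 0, 0, 1],
    [0.003, 0, 0, 0, 0, 0, 1],
    [0.002, 0, 0, 0, 0, 0, 1],
    [0.002, 0, 0, 0, 0, 0, 1],
    [0.002, 0, 0, 0, 0, 0, 1],
    [0.002, 0, 0, 0, 0, 0, 1]
  ]
}}

```text
time_s: 16.4
ee_pos: [0.4946, -0.034, 0.0467]
eef_rot: [-0.0, 0.999, -0.052, -0.0]
wrist_force: [-3.0, -0.6, 0.7]
width: 1.006
finger_force: 1.6
```

Call:
{"method": "carry_out", "body": {
  "rows": [
    [0.002, 0, 0, 0, 0, 0, 1],
    [0.002, 0, 0, 0, 0, 0, 1],
    [0.002, 0, 0, 0, 0, 0, 1],
    [0.002, 0, 0, 0, 0, 0, 1]
  ]
}}

```text
time_s: 16.8
ee_pos: [0.5026, -0.0348, 0.0466]
eef_rot: [-0.0, 0.999, -0.052, -0.0]
wrist_force: [-2.3, -0.3, 0.4]
width: 1.002
finger_force: 1.3
```

Call:
{"method": "carry_out", "body": {
  "rows": [
    [0.004, 0, 0, 0, 0, 0, 1],
    [0.004, 0, 0, 0, 0, 0, 1],
    [0.004, 0, 0, 0, 0, 0, 1],
    [0.004, 0, 0, 0, 0, 0, 1],
    [0.004, 0, 0, 0, 0, 0, 1],
    [0.004, 0, 0, 0, 0, 0, 1],
    [0.004, 0, 0, 0, 0, 0, 1],
    [0.004, 0, 0, 0, 0, 0, 1],
    [0.002, 0, 0, 0, 0, 0, 1],
    [0.002, 0, 0, 0, 0, 0, 1],
    [0.001, 0, 0, 0, 0, 0, 1],
    [0, 0, 0, 0, 0, 0, 1]
  ]
}}

```text
time_s: 18.0
ee_pos: [0.5394, -0.0387, 0.0467]
eef_rot: [0.0, 0.999, -0.052, 0.0]
wrist_force: [-0.7, 0.2, -1.6]
width: 1.0
finger_force: 0.4
```

```bash
sed -i 's/^save.*/save(c,"p4",(260,110,370,220),5)/' fit.py; python3 fit.py | grep -E -A4 "fence|slate"
```

```text
slate 1151 [array([617.3, -46.5]), array([109.6, 124.1]), np.float64(83.5)] 0.06011910672068274
[[ 549.44666    -93.881256 ]
 [ 672.7261    -107.94107  ]
 [ 685.1398       0.9050522]
 [ 561.86035     14.964867 ]]
--
fence 775 [array([729. , -58.8]), array([140.9,  73.4]), np.float64(84.8)] 0.06480380756379255
[[ 685.94684  -125.55226 ]
 [ 759.081    -132.26791 ]
 [ 771.962       8.006882]
 [ 698.8278     14.722534]]
```

View pics/p4.png

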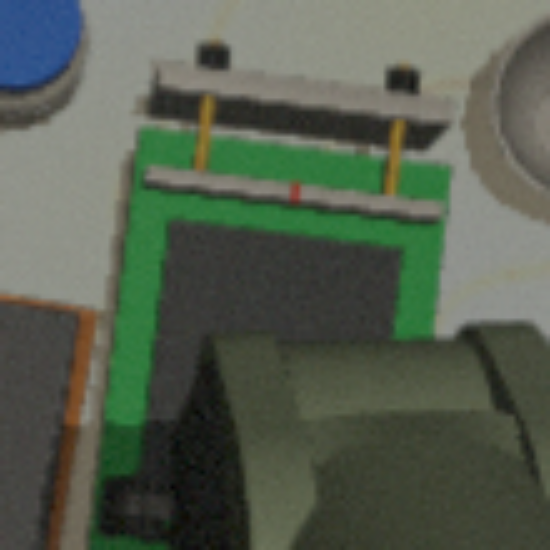

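Rear edge (crop (165,222)–(400,248)) is about 13 mm short of the fence, and parallel to it. I go on slowly and then creep.

Call:
{"method": "carry_out", "body": {
  "rows": [
    [0.002, 0, 0, 0, 0, 0, 1],
    [0.002, 0, 0, 0, 0, 0, 1],
    [0.002, 0, 0, 0, 0, 0, 1],
    [0.001, 0, 0, 0, 0, 0, 1],
    [0.001, 0, 0, 0, 0, 0, 1],
    [0.001, 0, 0, 0, 0, 0, 1],
    [0.0005, 0, 0, 0, 0, 0, 1]
  ]
}}

```text
time_s: 18.75
ee_pos: [0.5487, -0.0396, 0.0467]
eef_rot: [-0.0, 0.999, -0.052, -0.0]
wrist_force: [-4.4, 0.8, 2.4]
width: 1.004
finger_force: 2.0
```

Call:
{"method": "carry_out", "body": {
  "rows": [
    [0.0004, 0, 0, 0, 0, 0, 1],
    [0.0003, 0, 0, 0, 0, 0, 1],
    [0.0003, 0, 0, 0, 0, 0, 1]
  ]
}}

```text
time_s: 19.05
ee_pos: [0.5497, -0.0397, 0.0467]
eef_rot: [-0.0, 0.999, -0.052, -0.0]
wrist_force: [-4.2, 1.2, 3.2]
width: 1.001
finger_force: 2.1
```

Call:
{"method": "carry_out", "body": {
  "rows": [
    [0.0003, 0, 0, 0, 0, 0, 1],
    [0.0002, 0, 0, 0, 0, 0, 1]
  ]
}}

```text
time_s: 19.25
ee_pos: [0.5502, -0.0398, 0.0466]
eef_rot: [-0.0, 0.999, -0.052, -0.0]
wrist_force: [-4.2, 1.2, 2.9]
width: 0.998
finger_force: 2.1
```

Call:
{"method": "carry_out", "body": {
  "rows": [
    [0.0003, 0, 0, 0, 0, 0, 1],
    [0.0002, 0, 0, 0, 0, 0, 1]
  ]
}}

```text
time_s: 19.45
ee_pos: [0.5507, -0.0398, 0.0467]
eef_rot: [-0.0, 0.999, -0.052, 0.0]
wrist_force: [-4.5, 0.4, 3.1]
width: 1.001
finger_force: 2.1
```

Call:
{"method": "carry_out", "body": {
  "rows": [
    [0.0003, 0, 0, 0, 0, 0, 1],
    [0.0003, 0, 0, 0, 0, 0, 1]
  ]
}}

```text
time_s: 19.65
ee_pos: [0.5513, -0.0399, 0.0466]
eef_rot: [0.0, 0.999, -0.052, -0.0]
wrist_force: [-4.5, -0.0, 2.7]
width: 0.998
finger_force: 2.2
```

Call:
{"method": "carry_out", "body": {
  "rows": [
    [0.0003, 0, 0, 0, 0, 0, 1],
    [0.0002, 0, 0, 0, 0, 0, 1]
  ]
}}

```text
time_s: 19.85
ee_pos: [0.5518, -0.04, 0.0467]
eef_rot: [-0.0, 0.999, -0.052, 0.0]
wrist_force: [-4.3, 0.6, 3.6]
width: 1.001
finger_force: 2.2
```

Call:
{"method": "carry_out", "body": {
  "rows": [
    [0.0003, 0, 0, 0, 0, 0, 1],
    [0.0002, 0, 0, 0, 0, 0, 1]
  ]
}}

```text
time_s: 20.05
ee_pos: [0.5523, -0.04, 0.0467]
eef_rot: [-0.0, 0.999, -0.052, 0.0]
wrist_force: [-4.9, 0.3, 3.2]
width: 0.999
finger_force: 2.1
```

Call:
{"method": "carry_out", "body": {
  "rows": [
    [0.0003, 0, 0, 0, 0, 0, 1],
    [0.0003, 0, 0, 0, 0, 0, 1]
  ]
}}

```text
time_s: 20.25
ee_pos: [0.5529, -0.04, 0.0467]
eef_rot: [-0.0, 0.999, -0.052, 0.0]
wrist_force: [-4.4, 0.8, 2.9]
width: 0.994
finger_force: 2.1
```

Call:
{"method": "carry_out", "body": {
  "rows": [
    [0.0003, 0, 0, 0, 0, 0, 1],
    [0.0003, 0, 0, 0, 0, 0, 1]
  ]
}}

```text
time_s: 20.45
ee_pos: [0.5535, -0.0401, 0.0466]
eef_rot: [-0.0, 0.999, -0.052, -0.0]
wrist_force: [-4.2, -0.6, 2.5]
width: 0.997
finger_force: 2.1
```

Call:
{"method": "carry_out", "body": {
  "rows": [
    [0.0003, 0, 0, 0, 0, 0, 1],
    [0.0003, 0, 0, 0, 0, 0, 1]
  ]
}}

```text
time_s: 20.65
ee_pos: [0.5541, -0.0402, 0.0467]
eef_rot: [-0.0, 0.999, -0.052, -0.0]
wrist_force: [-3.7, 0.5, 2.7]
width: 0.999
finger_force: 2.2
```

Call:
{"method": "carry_out", "body": {
  "rows": [
    [0.0003, 0, 0, 0, 0, 0, 1],
    [0.0003, 0, 0, 0, 0, 0, 1]
  ]
}}

```text
time_s: 20.85
ee_pos: [0.5541, -0.0402, 0.0466]
eef_rot: [-0.0, 0.999, -0.052, -0.001]
wrist_force: [-9.3, 0.7, 6.8]
width: 0.998
finger_force: 4.3
```

Call:
{"method": "carry_out", "body": {
  "rows": [
    [0.0001, 0, 0, 0, 0, 0, 1],
    [0, 0, 0, 0, 0, 0, 1],
    [0, 0, 0, 0, 0, 0, 1],
    [0, 0, 0, 0, 0, 0, 1]
  ]
}}

```text
time_s: 21.25
ee_pos: [0.5541, -0.0402, 0.0466]
eef_rot: [-0.0, 0.999, -0.052, -0.001]
wrist_force: [-8.1, 1.1, 4.8]
width: 0.998
finger_force: 4.1
```

Call:
{"method": "carry_out", "body": {
  "rows": [
    [0.0001, 0, 0, 0, 0, 0, 1],
    [0.0001, 0, 0, 0, 0, 0, 1],
    [0, 0, 0, 0, 0, 0, 1]
  ]
}}

```text
time_s: 21.55
ee_pos: [0.5541, -0.0402, 0.0465]
eef_rot: [-0.0, 0.999, -0.052, -0.001]
wrist_force: [-10.1, 1.3, 7.0]
width: 0.997
finger_force: 4.7
```

Pressed home at about 6 N on the fence. I back off straight, lift and check.

Call:
{"method": "carry_out", "body": {
  "rows": [
    [0, 0, 0, 0, 0, 0, 1],
    [0, 0, 0, 0, 0, 0, 1],
    [-0.001, 0, 0, 0, 0, 0, 1],
    [-0.003, 0, 0, 0, 0, 0, 1],
    [-0.01, 0, 0, 0, 0, 0, 1],
    [-0.02, 0, 0, 0, 0, 0, 1],
    [-0.02, 0, 0, 0, 0, 0, 1],
    [0, 0, -0.05, 0, 0, 0, 1],
    [0, 0, -0.05, 0, 0, 0, 1],
    [-0.03, 0, 0, 0, 0, 0, 1],
    [0, 0.0, 0, 0, 0, 0, 1],
    [0, 0, 0, 0, 0, 0, 1]
  ]
}}

```text
time_s: 22.75
ee_pos: [0.471, -0.0315, 0.1469]
eef_rot: [-0.0, 0.999, -0.052, 0.0]
wrist_force: [0.4, -0.1, -0.3]
width: 1.001
finger_force: 0.0
```

```bash
sed -i 's/^save.*/save(c,"p5",(210,100,410,260),4)/' fit.py; python3 fit.py
```

```text
slate 2606 [array([629.9, -46.5]), array([131.9, 131.1]), np.float64(84.3)] 0.06002492185509196
[[ 558.05444  -105.513176]
 [ 688.48267  -118.63445 ]
 [ 701.6846     12.595711]
 [ 571.25635    25.716988]]
green 1812 [array([611.8, -47.4]), array([149.6, 221.8]), np.float64(83.9)] 0.04807514157171657
[[ 493.56937  -110.0038  ]
 [ 714.0673   -133.60689 ]
 [ 729.9946     15.183746]
 [ 509.49664    38.786835]]
tile 1641 [array([ 549.8, -189.9]), array([111.5, 128.2]), np.float64(83.1)] 0.06253123708442113
[[ 479.49976 -237.54688]
 [ 606.7792  -252.95361]
 [ 620.17883 -142.25482]
 [ 492.8994  -126.84808]]
fence 1454 [array([709.9, -57.3]), array([140.3, 111.6]), np.float64(85.6)] 0.06180208591012472
[[ 648.91077  -122.9976  ]
 [ 760.14355  -131.59259 ]
 [ 770.9553      8.328407]
 [ 659.72253    16.9234  ]]
```

View pics/p5.png

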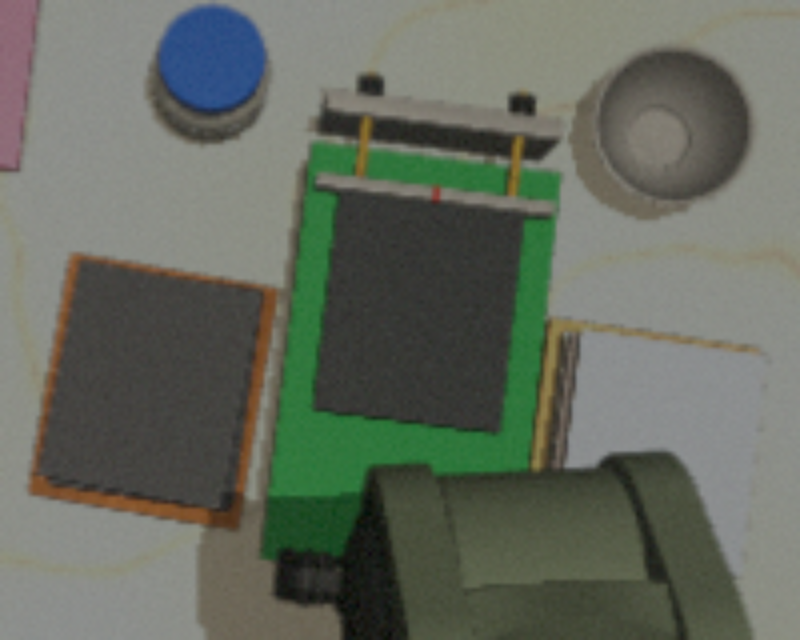

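The slate sits flush against the fence, with its rear edge along (335,190)–(525,212). It is central and square, the hand is clear, and the other items are in place. Handing in.

```bash
python3 -c "
from h import *
print(sign_off())"
```

```text
the job is handed in; nothing more can be done
None
```

The top dark slate now lies on the green stand, about mid-width and square against the fence, after a press of about 6 N (estimated from the wrist force). The final picture shows the other items in place and the hand clear. The job is handed in, but sign-off returned no verdict.

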